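Hang the second plaque under the first

ROBOT

A 7-joint arm with a two-finger parallel gripper is mounted at the origin on a cart in front of the work surface, level with it; the furniture and walls round the work are solid. World frame = base frame: x ahead of the robot, y to its left, z up, the work surface at z = 0. Lengths are in m, angles in rad, forces in N, time in s.
With the tool pointing down it reaches from about 0.425 to 0.925 m from the base axis. Payload 6.8 kg.
Tool frame: the origin (TCP) lies where the fingers leave the gripper's body, on its centre line; the fingertips stand 73 mm ahead of it and the grasp point (between the pads) lies 54 mm ahead of it; z points along the fingers, y is the line along which they close (so a half turn about z gives the same grasp; the last joint's range is limited). The gripper opens to 85 mm and grips with 20 to 120 N. Pads are 22 mm wide; open, the fingers measure 114 mm over their backs; the gripper's body (76 mm by 85 mm) begins 54 mm behind the grasp point. The pads swing forward as they close: fully open they stand 13 mm farther back than shut.
Start: joints at [-1.425, 0.477, 0.022, 1.555, -0.011, 1.109, -0.083], TCP at [0.169, 0.653, 0.304] pointing down, gripper open.
Joint ranges: [-2.96, 2.96], [-0.34, 2.1], [-1.41, 1.46], [0.24, 2.44], [-1.37, 4.51], [0.17, 1.92], [-2.96, 2.96]. Speed limits (rad/s): [2.39, 2.39, 3.14, 3.14, 3.14, 3.14, 3.14].

INTERFACE

Orientations are given as a rotation vector (axis times angle).
In Python, from bench import r, eyes, hand_in gives the robot as it stands (r), with the cameras (eyes) and the job as plain functions.
- The arm moves only by the shell command python3 drive.py 'ROWS' [OPENING] [FORCE]. ROWS is a JSON object with one list for each field, all of the same length, 1 to 5, a row being the entries at one place: x, y, z (the shift in m), rx, ry, rz (a rotation vector in rad); each row is the pose to reach, as a shift and turn from the pose commanded when the command began, along the tool's axes at that moment; what a row does not reach only later rows make up. A row lasts 1/10 s, in which the tool goes at most 0.05 m and 0.15 rad, less where a joint would pass 70% of its speed; a pose out of reach is approached as far as the arm can. OPENING is the finger opening in m, set as the command begins (- or left out keeps the last). The fingers move at their own pace and stop on an object; FORCE is the grip in N (left out, the last holds). Time passes only in rows, so rows that do not move let the fingers close. It prints the time, the measured TCP pose, the force, the opening and the grip force at its end. Input that does not fit is refused with a message, and nothing moves.
- r.get_obs(): the state, without advancing time (a new reading comes with each control period).
- eyes.grab_frame(name): name is "side" or "top"; returns (picture, depth): 384x512x3 uint8, blue, green, red; 384x512 float32, m along the optical axis (not along the pixel's ray), 0 where there is no reading.
- eyes.camera_info(name): a dict with "camera_matrix" (3x3 intrinsics, pixels), "R" (3x3) and "t" (3): a world point X has camera coordinates R X + t. Camera axes: x right, y down, z forward; pixel columns grow to the right and rows downward; lengths in m; the calibration is good to about 2 mm. A picture is of the moment at which its call begins. camera_info takes no time and is no camera call.
- hand_in(): hands the job in; it is judged then, once.
The state is a dict: "clock": time; "joints": joint angles; "qvel": joint speeds; "tau": joint torques, N m; "tcp_pos": TCP position; "orientation": TCP orientation; "contact_force": force on the tool from outside, world axes, zero at the start; "moment": the same for the moment, N m; "grip_width": finger opening in m; "gripper_force": force on a finger pad.
Only numpy, scipy, OpenCV 4.12 (cv2) and the standard library are available. Lean on these libraries where they do the work, as an engineer would, in place of code of your own. Each camera call takes 0.05 s, during which the arm holds its last target. There are 200 camera calls.

TASK

Take the wooden peg plaque from its little easel by its knob and hang it level by both of its hooks on the wire loop under the mirror plaque of the hanging display, so that the two make a chain. Let the loop take the weight gently before you let go: neither drop the plaque nor pull hard on the display, and leave the wallet and the price holder where they are.

Things in the scene. Friction and masses are not known exactly. Their poses are not given: they have to be found in the camera images.
- gallows: Fixed light-wood display gallows. Origin on the work surface straight below the swing pin; x points to its back, the front is -x. Base plate 12 mm thick, x -40 to +110, y -65 to +65 mm. Post 20 x 30 mm at x +85; arm x -5 to +95, y -15 to +15, z 328 to 348 mm. Pin along y, 90 mm long, at x 0, z 320 mm.
- upper_plaque: First item: light wooden plaque with a flower-shaped mirror on its front; it swings freely on the gallows' pin, lightly damped. Origin on the pin; x to the back, y along the pin, z up. Board 10 thick x 104 wide x 65 mm high, from z -18 to z -83 mm. The wire loop hangs from its lower edge.
- peg_plaque: Second item, loose, 0.16 to 0.28 kg: plain light board 10 thick (x) x 90 wide (y) x 90 mm high (z) with a square knob in front and two steel hooks on top. Origin: centre of the board's lower edge; x to the back, z up along the board. Centre of mass near x -4, z 54 mm. It starts leaning back 20 degrees on the easel (z axis leaning towards its own +x).
- easel: Fixed dark wooden easel that the peg plaque leans on; origin on the work surface, x to the back. The plaque's lower edge rests on its ledge 35 mm up at x 0; lip 8 mm high in front of the plaque's foot; back rest 60 mm wide, reaching 75 mm up the plaque's back.
- wallet: Bystander: folded tan wallet, 88 x 109 x 14 mm, lying between the easel and the display; origin at the centre of its underside.
- price_holder: Bystander: small clear price card holder, 44 x 56 x 25 mm, near the front edge; origin at the centre of its underside.
- loop_mid (a point): Nominal middle of the wire loop's bottom bar, 140 mm below the pin (axes as the upper plaque). Loop: U of 5 mm steel wire, legs at y +-38 mm (71 mm clear), level bar along y, rigid. The true height differs each run and is NOT reported: the bar's centre is anywhere from 17 mm above to 17 mm below this point (40 to 74 mm below the board). Find it by touch or camera.
- peg_knob (a point): Middle of the peg plaque's knob (axes as the plaque), at x -23, y 0, z 50 mm of it. Knob 22 x 22 mm in section (y, z), from x -5 (board face) to x -41 mm. Grip it across y with the fingers tilted 25 to 45 degrees to the board (pointing down and to the back), so that the hand stays in front of the display.
- peg_hooks (a point): Seat of the hooks: point midway between the two hooks at the underside of their bends, plaque x -5, y 0, z 122.8 mm; it comes to rest on the bar. Hooks: 4.4 mm wire at y +-22 mm, cane-shaped, opening downward: stem in front, tip behind, inside gap 13.6 mm centred here in x. Wire top 4.4 mm above this point; tip ends 15 mm below it.

How it is judged:
At the end, for the whole second after the job is handed in: The peg plaque hangs released by both hooks on the loop: lower edge 230 to 290 mm below the pin, within 25 mm of the middle, over 30 mm above the surface, upright within 10 degrees, parallel to the upper plaque within 17 degrees, weight on the loop, slower than 60 mm/s (z of peg_plaque in the frame of upper_plaque between -0.29 and -0.23 m and y of peg_plaque in the frame of upper_plaque between -0.025 and 0.025 m and height (world z) of peg_plaque above 0.03 m and angle between peg_plaque's own z axis and vertical below 0.17 rad and angle between the y axis of peg_plaque and the y axis of upper_plaque, either way round below 0.3 rad and contact force between peg_plaque and upper_plaque above 0.7 N and contact force between peg_plaque and the fingers below 0.05 N and linear speed of peg_plaque below 0.06 m/s); the robot touches nothing.
It fails at once if the peg plaque is dropped (moves faster than 0.38 m/s while the fingers do not hold it, as after a fall of 7 mm) (linear speed of peg_plaque above 0.38 m/s and contact force between peg_plaque and the fingers below 0.05 N).
It fails at once if the peg plaque pulls or pushes on the mirror plaque or its loop with more than 20 N (contact force between peg_plaque and upper_plaque above 20 N).
It fails at once if the wallet is moved by more than 30 mm (distance of wallet from where it was at the start of the episode above 0.03 m).
It fails at once if the price holder is moved by more than 30 mm (distance of price_holder from where it was at the start of the episode above 0.03 m).
It also fails if it takes over 54 s, if anything falls off the work surface, if the arm or the gripper's body presses on something with over 40 N, if the wrist force passes 120 N, or if a joint passes its speed limit or range.

## Working session

There is one attempt and no reset: what is moved stays moved. The work goes in short steps, Python scripts to look and compute and a shell command to move; the robot and the scene stay as the last step left them, time stands still between calls to the robot, and variables do not carry over. Pictures are saved under pics/ and viewed, at most 10 in all, crops included, and the job is handed in when it is done.

```bash
ls; mkdir -p pics
python3 - <<'E'
from bench import r, eyes, hand_in
import cv2,numpy as np
o=r.get_obs(); print({k:np.round(v,3) for k,v in o.items()})
for n in("side","top"):
    p,d=eyes.grab_frame(n); cv2.imwrite(f"pics/{n}0.png",p); np.save(f"pics/{n}0.npy",d)
    c=eyes.camera_info(n); print(n,np.round(c["camera_matrix"],1).tolist(),np.round(c["R"],3).tolist(),np.round(c["t"],3), 'pos',np.round(-c["R"].T@c["t"],3))
a=cv2.imread("pics/side0.png");b=cv2.imread("pics/top0.png")
E
```

```text
bench.py
drive.py
pics
{'clock': np.float64(0.0), 'joints': array([-1.425,  0.478,  0.022,  1.556, -0.011,  1.109, -0.083]), 'qvel': array([-0.   ,  0.003,  0.   , -0.003,  0.   ,  0.001,  0.001]), 'tau': array([-0.0000e+00, -5.9644e+01,  1.6070e+00, -2.8120e+01,  1.2000e-02,
        9.0000e-03, -0.0000e+00]), 'tcp_pos': array([0.169, 0.653, 0.303]), 'orientation': array([-3.980e-01, -3.116e+00,  3.000e-03]), 'contact_force': array([ 0.186,  0.813, -0.869]), 'moment': array([0.042, 0.053, 0.016]), 'gripper_force': np.float64(0.0), 'grip_width': np.float64(0.086)}
side [[393.0, 0.0, 255.8], [0.0, 393.0, 185.3], [0.0, 0.0, 1.0]] [[0.91, -0.413, -0.021], [-0.233, -0.469, -0.852], [0.342, 0.781, -0.523]] [-0.488  0.309  0.815] pos [ 0.237 -0.693  0.679]
top [[412.8, 0.0, 252.7], [0.0, 412.8, 187.4], [0.0, 0.0, 1.0]] [[-0.067, -0.998, 0.001], [-0.969, 0.064, -0.24], [0.239, -0.017, -0.971]] [0.03  0.59  1.099] pos [0.311 0.011 1.208]
```

View pics/side0.png

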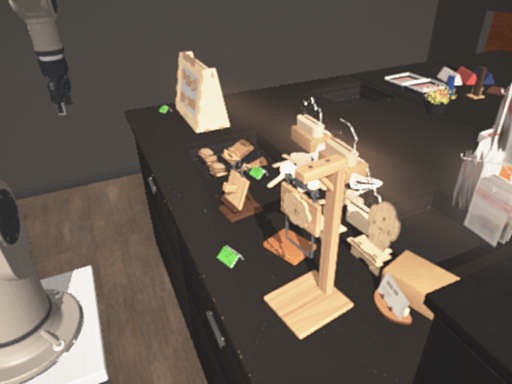

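View pics/top0.png

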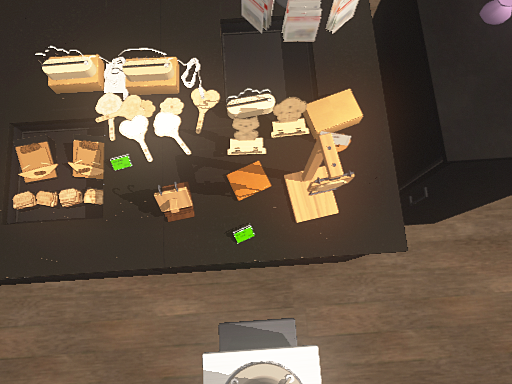

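The side view shows the gallows at about (320,250) with the wallet at (290,245) and the easel at (238,190). In the top view the gallows is at (320,185), the wallet at (248,180), the easel at (175,200) and the price holder at (244,234). Next I'll enlarge both.

```bash
cat > h.py <<'E'
import numpy as np,cv2
from bench import r, eyes, hand_in
def world(n,u,v,d):
    c=eyes.camera_info(n);K=c["camera_matrix"]
    pc=np.stack([(u-K[0,2])/K[0,0]*d,(v-K[1,2])/K[1,1]*d,d],-1)
    return (pc-c["t"])@c["R"]
def cloud(n,d):
    v,u=np.mgrid[0:384,0:512]; return world(n,u,v,d)
def proj(n,X):
    c=eyes.camera_info(n);K=c["camera_matrix"];p=np.atleast_2d(X)@c["R"].T+c["t"]
    return (p/p[:,2:])[:,:2]@K[:2,:2].T+K[:2,2]
E
python3 - <<'E'
import cv2,numpy as np
from h import *
a=cv2.imread("pics/side0.png")[140:340,215:365];b=cv2.imread("pics/top0.png")[120:250,140:360]
cv2.imwrite("pics/s1.png",cv2.resize(a,None,fx=3,fy=3,interpolation=cv2.INTER_CUBIC))
cv2.imwrite("pics/t1.png",cv2.resize(b,None,fx=3.6,fy=3.6,interpolation=cv2.INTER_CUBIC))
E
```

```text
(no output)
```

View pics/s1.png

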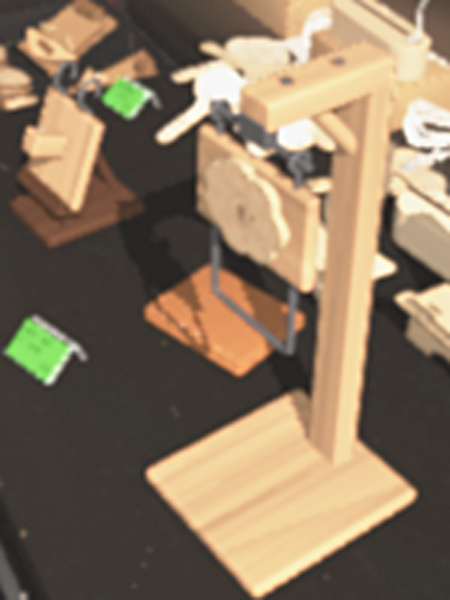

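View pics/t1.png

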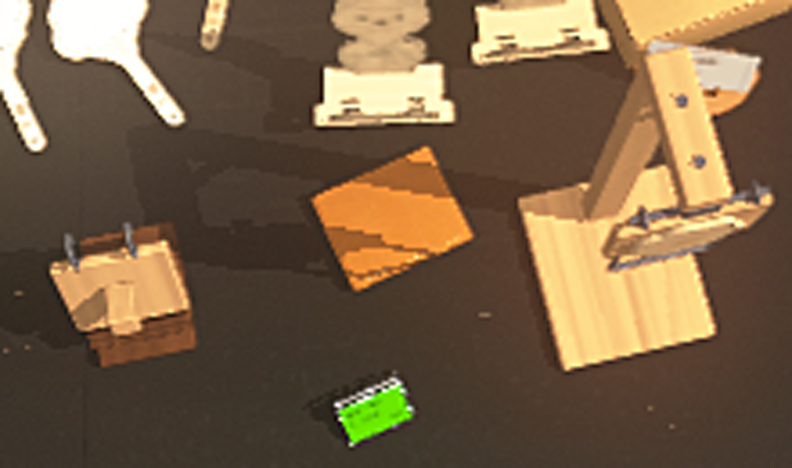

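Side crop: the loop bar runs from (215,290) to (292,350), the base plate corners are visible, and the peg plaque has its knob at (45,145). Top crop: base corners at (519,200), (566,370), (716,332) and (672,165). The peg plaque's top edge runs from (50,268) to (165,240), and the knob face is near (126,325).

```bash
cat >> h.py <<'E'
def onz(n,px,z):
    c=eyes.camera_info(n);o=-c["R"].T@c["t"];px=np.atleast_2d(px).astype(float)
    f=world(n,px[:,0],px[:,1],np.ones(len(px)))-o
    return o+f*((z-o[2])/f[:,2])[:,None]
def onplane(n,px,p0,nn):
    c=eyes.camera_info(n);o=-c["R"].T@c["t"];px=np.atleast_2d(px).astype(float)
    f=world(n,px[:,0],px[:,1],np.ones(len(px)))-o
    return o+f*(((p0-o)@nn)/(f@nn))[:,None]
E
python3 - <<'E'
from h import *
np.set_printoptions(precision=4,suppress=True)
T=lambda l:np.array(l)/3.6+[140,120]-.4
S=lambda l:np.array(l)/3+[215,140]-.35
b=onz("top",T([(519,200),(566,370),(716,332),(672,165)]),.012)
print(b, [np.linalg.norm(b[i]-b[i-1]) for i in range(4)])
s=onz("side",S([(148,472),(258,597),(416,493)]),.012); print("side base",s)
for n in("top","side"):
    d=np.load(f"pics/{n}0.npy");P=cloud(n,d);
    m=(abs(P[...,2]-.012)<.004)&(d>0)&(P[...,1]<-.1)&(P[...,0]<.75)&(P[...,0]>.3)
    rc=cv2.minAreaRect((P[m][:,:2]*1000).astype(np.float32)); print(n,m.sum(),rc, cv2.boxPoints(rc).tolist())
    m=(P[...,2]>.343)&(P[...,2]<.353)&(d>0)&(P[...,1]<-.05)&(P[...,1]>-.5)&(P[...,0]>.3)&(P[...,0]<.8)
    if m.sum()>5: rc=cv2.minAreaRect((P[m][:,:2]*1000).astype(np.float32)); print(n,"arm",m.sum(),rc)
    # peg plaque
    for box in ([(195,235,158,192)] if n=="top" else [(222,252,165,210)]):
        v0,v1,u0,u1=(185,222,150,198) if n=="top" else (155,212,215,255)
        Q=P[v0:v1,u0:u1].reshape(-1,3); Q=Q[(d[v0:v1,u0:u1].ravel()>0)&(Q[:,2]>.045)]
        print(n,len(Q),Q.min(0),Q.max(0))
        # ransac plane
        rng=np.random.default_rng(0);best=0
        for k in range(500):
            a=Q[rng.choice(len(Q),3,0)];nn=np.cross(a[1]-a[0],a[2]-a[0]);l=np.linalg.norm(nn)
            if l<1e-6: continue
            nn/=l;i=abs((Q-a[0])@nn)<.002
            if i.sum()>best: best=i.sum();I=i
        c=Q[I].mean(0);nn=np.linalg.svd(Q[I]-c)[2][2];nn*=np.sign(nn[2]);print("plane",best,c,nn,"tilt",np.degrees(np.arccos(nn[2])),"yaw front",np.degrees(np.arctan2(nn[1],nn[0])))
E
```

```text
[[ 0.6373 -0.1063  0.012 ]
 [ 0.492  -0.1323  0.012 ]
 [ 0.5151 -0.2575  0.012 ]
 [ 0.6592 -0.2372  0.012 ]] [np.float64(0.13273291901512532), np.float64(0.1476583950016542), np.float64(0.1273725432894189), np.float64(0.14560563657375897)]
side base [[ 0.494  -0.1364  0.012 ]
 [ 0.5132 -0.265   0.012 ]
 [ 0.6597 -0.2374  0.012 ]]
top 1622 ((640.9175415039062, -440.80828857421875), (220.2685089111328, 666.3607177734375), 6.811964511871338) [[492.041748046875, -123.0430908203125], [571.0797119140625, -784.6998291015625], [789.7933349609375, -758.573486328125], [710.75537109375, -96.916748046875]]
top arm 580 ((586.5148315429688, -179.10574340820312), (99.7310562133789, 30.544279098510742), 9.897930145263672)
top 705 [0.531  0.1698 0.045 ] [0.6131 0.2602 0.1596]
plane 397 [0.5691 0.2143 0.0876] [-0.9304 -0.1383  0.3394] tilt 70.1583707323891 yaw front -171.54267477497504
side 3276 ((628.0328369140625, -199.01475524902344), (177.48838806152344, 292.748779296875), 73.79700469970703) [[462.7092590332031, -243.3894500732422], [743.829833984375, -325.07843017578125], [793.3564453125, -154.6400604248047], [512.23583984375, -72.95108032226562]]
side arm 559 ((586.1748657226562, -182.31878662109375), (101.55464172363281, 32.033226013183594), 9.424938201904297)
side 710 [0.5303 0.1641 0.045 ] [0.6125 0.2577 0.1564]
plane 365 [0.5702 0.2045 0.0877] [-0.9237 -0.1417  0.356 ] tilt 69.14612606603646 yaw front -171.28082949581878
```

```bash
cat >> h.py <<'E'
yg=np.radians(9.6)
G=np.array([[np.cos(yg),-np.sin(yg),0],[np.sin(yg),np.cos(yg),0],[0,0,1]]); g0=np.array([.5418,-.1885,0])
def gal(P): return (P-g0)@G      # world->gallows frame
def plaq(yaw,tilt):              # plaque axes as columns
    c,s=np.cos(yaw),np.sin(yaw);ct,st=np.cos(tilt),np.sin(tilt)
    return np.array([[c,-s,0],[s,c,0],[0,0,1]])@np.array([[ct,0,st],[0,1,0],[-st,0,ct]])
E
python3 - <<'E'
from h import *
np.set_printoptions(precision=4,suppress=True)
T=lambda l:np.array(l)/3.6+[140,120]-.4
S=lambda l:np.array(l)/3+[215,140]-.35
R=plaq(np.radians(8.6),np.radians(20.2))
for n in("top","side"):
    d=np.load(f"pics/{n}0.npy");P=cloud(n,d);L=gal(P)
    m=(d>0)&(abs(L[...,0])<.03)&(abs(L[...,1])<.06)&(L[...,2]>.12)&(L[...,2]<.226)
    Q=L[m]; print(n,"loop pts",len(Q))
    if len(Q): print(Q[np.argsort(Q[:,2])][:45:1] )
    m=(d>0)&(abs(L[...,0])<.03)&(abs(L[...,1])<.056)&(L[...,2]>.24)&(L[...,2]<.3)
    Q=L[m]; print("board x,y range",len(Q),np.percentile(Q,[2,50,98],axis=0))
    m=(d>0)&(abs(L[...,0])<.05)&(abs(L[...,1])<.1)&(L[...,2]>.24)&(L[...,2]<.3);Q=L[m];c=Q.mean(0);
    v0,v1,u0,u1=(180,225,150,200) if n=="top" else (150,215,212,258)
    Q=P[v0:v1,u0:u1].reshape(-1,3); Q=Q[(d[v0:v1,u0:u1].ravel()>0)&(Q[:,2]>.045)]
    B=Q@R  # plaque axes
    xf=np.median(B[:,0]); 
    f=B[(abs(B[:,0]-xf)<.003)]; k=B[(B[:,0]<xf-.012)&(B[:,2]>np.median(f[:,2])-.04)]
    print(n,"face x",xf,"y",f[:,1].min(),f[:,1].max(),"z",f[:,2].min(),f[:,2].max()); print(" knob",len(k),k.min(0),k.max(0),np.median(k,0))
a=onplane("side",S([(215,290),(292,350)]),g0,G[:,0]); print("side bar ends x0",gal(a))
a=onplane("top",T([(610,268),(690,250)]),g0,G[:,0]); print("top bar x0",gal(a))
E
```

```text
top loop pts 58
[[-0.0001 -0.0199  0.176 ]
 [ 0.0029  0.0273  0.1765]
 [ 0.0028 -0.0179  0.1772]
 [ 0.     -0.0064  0.1774]
 [ 0.0018  0.0012  0.1776]
 [-0.0009 -0.0328  0.1777]
 [ 0.0004  0.0069  0.1777]
 [ 0.002   0.0251  0.1777]
 [ 0.0002  0.0176  0.1778]
 [ 0.0006  0.0308  0.178 ]
 [-0.0003  0.0045  0.1782]
 [-0.0007 -0.0086  0.1784]
 [-0.     -0.0168  0.1785]
 [-0.001   0.0021  0.1787]
 [ 0.0026 -0.0282  0.1787]
 [ 0.0021  0.0039  0.1788]
 [ 0.0036  0.0328  0.1788]
 [ 0.002   0.0146  0.1789]
 [ 0.0039  0.0115  0.179 ]
 [-0.0007  0.026   0.179 ]
 [ 0.0031  0.0197  0.1792]
 [ 0.0029  0.0304  0.1793]
 [ 0.0002 -0.0034  0.1796]
 [ 0.0005  0.0205  0.1796]
 [ 0.0031  0.0092  0.1799]
 [ 0.0018 -0.0304  0.1799]
 [ 0.0009 -0.0115  0.1801]
 [ 0.0006  0.0099  0.1801]
 [ 0.0003 -0.0139  0.1802]
 [ 0.0016 -0.0196  0.1802]
 [ 0.001   0.0231  0.1802]
 [ 0.001  -0.0221  0.1803]
 [ 0.0024  0.0068  0.1804]
 [ 0.0013 -0.0087  0.181 ]
 [-0.0004 -0.0269  0.1812]
 [ 0.0033  0.0226  0.1814]
 [-0.0011  0.0159  0.1815]
 [ 0.0008  0.0128  0.182 ]
 [ 0.0008 -0.0323  0.1824]
 [-0.0008  0.0292  0.1824]
 [ 0
[... 1392 characters left out ...]
.0012 -0.0164  0.1803]
 [-0.001  -0.0131  0.1804]
 [-0.0025 -0.012   0.1804]
 [-0.003  -0.0359  0.1804]
 [-0.0009 -0.0306  0.1805]
 [-0.0017 -0.002   0.1805]
 [-0.0007  0.0306  0.1805]
 [ 0.0004 -0.0144  0.1806]
 [ 0.0024  0.0282  0.1807]
 [-0.0014 -0.034   0.1807]]
board x,y range 1130 [[-0.0105 -0.053   0.2417]
 [-0.0083 -0.0157  0.2737]
 [ 0.002   0.0463  0.2994]]
side face x 0.5271196281497867 y 0.07806753764171406 0.16844346322584375 z 0.24154200056435332 0.36018844434179054
 knob 99 [0.4895 0.1113 0.2713] [0.5148 0.1446 0.3475] [0.4997 0.1176 0.2863]
side bar ends x0 [[ 0.      0.0338  0.1823]
 [ 0.     -0.0432  0.1859]]
top bar x0 [[-0.      0.0405  0.1899]
 [-0.     -0.0185  0.1872]]
```

Depth gives a bar centre at about z 0.179 and x 0.001 in the gallows frame. The plaque fit is consistent with its stated sizes: the knob bottom is measured at 0.2715 along the board against 0.272 predicted. Next I'll work out the grasp moves.

```bash
cat >> h.py <<'E'
from scipy.spatial.transform import Rotation as Ro
np.set_printoptions(precision=4,suppress=True)
def tool(yaw,t):   # fingers tilted t from vertical towards +x(yaw)
    c,s=np.cos(yaw),np.sin(yaw);h=np.array([c,s,0])
    z=np.sin(t)*h-np.cos(t)*np.array([0,0,1]);y=np.array([s,-c,0])
    return np.c_[np.cross(y,z),y,z]
def delta(p,Rt):
    o=r.get_obs();R0=Ro.from_rotvec(o["orientation"]).as_matrix()
    c=[]
    for S in (np.diag([1,1,1]),np.diag([-1,-1,1])):
        c.append(Ro.from_matrix(R0.T@Rt@S).as_rotvec())
    k=min(c,key=np.linalg.norm)
    print("tcp",o["tcp_pos"],"F",o["contact_force"],"| d",R0.T@(p-o["tcp_pos"]),"rot",k)
a=np.radians(40);yp=np.radians(8.6)
Rp=plaq(yp,np.radians(20.2)); P0=Rp@np.array([.5325,.1250,.2332])
Tg=tool(yp,a-np.radians(20.2)); 
Gp=P0+Rp@np.array([-.030,0,.050]); TCPg=Gp-.054*Tg[:,2]
E
python3 - <<'E'
from h import *
print("plaque",P0,"knob grasp",Gp,"tcp",TCPg,Tg.tolist())
delta(TCPg-.11*Tg[:,2],Tg); delta(TCPg,Tg)
for n in("top","side"):
  print(n,proj(n,[P0,P0+Rp@[-.041,0,.05],P0+Rp@[-.005,0,.1272],P0+Rp@[-.005,.045,.09],P0+Rp@[-.005,-.045,.09]]))
E
```

```text
plaque [0.5551 0.2104 0.035 ] knob grasp [0.5443 0.2087 0.0923] tcp [0.5262 0.206  0.1431] [[0.9303018641079039, 0.14953534344370953, 0.3349292801451236], [0.14069492892515162, -0.9887563810470058, 0.050653291241287535], [0.33873792024529137, 0.0, -0.9408807689542255]]
tcp [0.1694 0.653  0.303 ] F [ 0.0215  0.4583 -0.3604] | d [-0.4233 -0.3576  0.0571] rot [-0.0714 -0.3411 -0.3995]
tcp [0.1694 0.653  0.303 ] F [ 0.0215  0.4583 -0.3604] | d [-0.4576 -0.3428  0.1606] rot [-0.0714 -0.3411 -0.3995]
top [[177.6869 207.3745]
 [175.1133 210.5003]
 [167.0431 184.1739]
 [153.9634 195.3506]
 [186.8048 188.3914]]
side [[231.9155 202.8385]
 [224.2649 187.3169]
 [241.7122 162.7029]
 [230.4641 168.4706]
 [246.6929 181.4316]]
```

```bash
python3 drive.py '{"x": [-0.035, -0.07, -0.105, -0.14, -0.175], "y": [-0.03, -0.06, -0.09, -0.12, -0.15], "z": [0, 0, 0, 0, 0], "rx": [0, 0, 0, 0, 0], "ry": [0, 0, 0, 0, 0], "rz": [-0.05, -0.1, -0.2, -0.3, -0.39]}' .085 90
python3 - <<'E'
from h import *
delta(TCPg-.11*Tg[:,2],Tg)
E
```

```text
clock: 0.6
tcp_pos: [0.3019, 0.4624, 0.3036]
orientation: [0.22, -3.134, 0.001]
contact_force: [0.3, 0.2, 0.3]
grip_width: 0.0849
gripper_force: 0.0
tcp [0.3019 0.4624 0.3036] F [0.3363 0.2099 0.2807] | d [-0.149  -0.2855  0.0571] rot [-0.0022 -0.3458 -0.0097]
```

```bash
python3 drive.py '{"x": [-0.02, -0.045, -0.07, -0.09, -0.11], "y": [-0.042, -0.085, -0.13, -0.17, -0.21], "z": [0, 0, 0.01, 0.02, 0.03], "rx": [0, 0, 0, 0, 0], "ry": [-0.05, -0.1, -0.17, -0.25, -0.34], "rz": [0, 0, 0, 0, 0]}'
python3 - <<'E'
from h import *
delta(TCPg-.11*Tg[:,2],Tg)
E
```

```text
clock: 1.1
tcp_pos: [0.4398, 0.269, 0.2738]
orientation: [-0.189, 2.792, 0.033]
contact_force: [1.8, 0.8, 0.6]
grip_width: 0.0854
gripper_force: 0.0
tcp [0.4398 0.269  0.2738] F [1.7976 0.7929 0.6314] | d [-0.0284 -0.0747  0.039 ] rot [-0.0047 -0.0022 -0.014 ]
```

```bash
python3 drive.py '{"x": [-0.012, -0.028, -0.028], "y": [-0.035, -0.074, -0.074], "z": [0.015, 0.038, 0.038], "rx": [0, 0, -0.004], "ry": [0, 0, -0.002], "rz": [-0.005, -0.014, -0.014]}'
python3 - <<'E'
from h import *
delta(TCPg-.11*Tg[:,2],Tg);delta(TCPg,Tg)
E
```

```text
clock: 1.4
tcp_pos: [0.4891, 0.1965, 0.2456]
orientation: [-0.199, 2.796, 0.028]
contact_force: [-0.6, 0.1, -0.2]
grip_width: 0.0848
gripper_force: 0.0
tcp [0.4891 0.1965 0.2456] F [-0.6257  0.0872 -0.2298] | d [-0.0011  0.0038 -0.0007] rot [-0.007  -0.0063 -0.0069]
tcp [0.4891 0.1965 0.2456] F [-0.6257  0.0872 -0.2298] | d [-0.0018  0.0046  0.1093] rot [-0.007  -0.0063 -0.0069]
```

```bash
python3 drive.py '{"x": [-0.001, -0.002, -0.002, -0.002, -0.002], "y": [0.002, 0.003, 0.003, 0.003, 0.003], "z": [0.03, 0.06, 0.085, 0.1, 0.1], "rx": [-0.003, -0.003, -0.003, -0.003, -0.003], "ry": [-0.004, -0.004, -0.004, -0.004, -0.004], "rz": [-0.003, -0.003, -0.003, -0.003, -0.003]}'
python3 - <<'E'
from h import *
delta(TCPg,Tg)
E
```

```text
clock: 1.9
tcp_pos: [0.5211, 0.2113, 0.1517]
orientation: [-0.217, 2.792, 0.036]
contact_force: [-0.5, 0.6, 0.0]
grip_width: 0.0851
gripper_force: 0.0
tcp [0.5211 0.2113 0.1517] F [-0.5024  0.5905  0.0447] | d [-0.001  -0.006   0.0096] rot [ 0.0008 -0.0033  0.0047]
```

```bash
python3 drive.py '{"x": [-0.001, -0.001, -0.001, -0.001], "y": [-0.003, -0.005, -0.005, -0.005], "z": [0.005, 0.0095, 0.0095, 0.0095], "rx": [0, 0, 0, 0], "ry": [0, 0, 0, 0], "rz": [0, 0, 0, 0]}'
python3 - <<'E'
from h import *
delta(TCPg,Tg)
p,d=eyes.grab_frame("side");c=cv2.resize(p[130:240,180:300],None,fx=4,fy=4,interpolation=cv2.INTER_CUBIC)
p,d=eyes.grab_frame("top");e=cv2.resize(p[150:240,130:230],None,fx=4,fy=4,interpolation=cv2.INTER_CUBIC)
o=np.zeros((440,780,3),np.uint8);o[:,:380]=c[:,:380];o[:360,380:780]=e;cv2.imwrite("pics/g1.png",o)
E
```

```text
clock: 2.3
tcp_pos: [0.527, 0.207, 0.1458]
orientation: [-0.215, 2.788, 0.04]
contact_force: [0.2, -0.6, 0.7]
grip_width: 0.0849
gripper_force: 0.0
tcp [0.527  0.207  0.1458] F [ 0.2142 -0.562   0.6708] | d [ 0.0018 -0.0009  0.0022] rot [0.0027 0.001  0.0035]
```

View pics/g1.png

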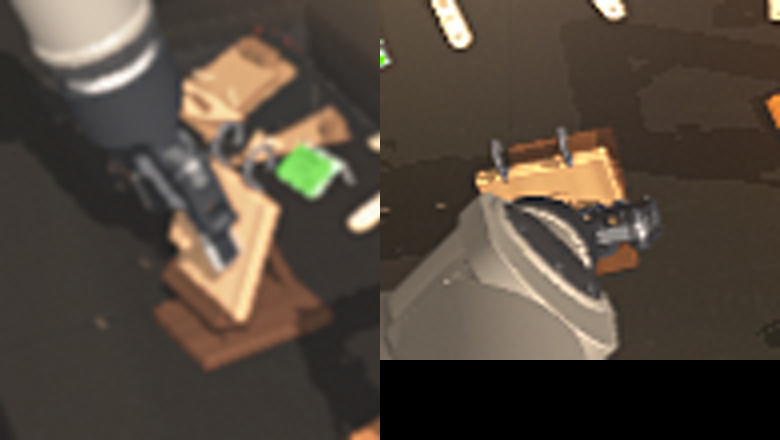

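Both views show the open fingers straddling the knob: the near finger is at (225,245) in the left crop, and the hooks are clear. I'll close on it now.

```bash
python3 drive.py '{"x": [0.001, 0.001, 0.001, 0.001, 0.001], "y": [0, 0, 0, 0, 0], "z": [0.001, 0.001, 0.001, 0.001, 0.001], "rx": [0, 0, 0, 0, 0], "ry": [0, 0, 0, 0, 0], "rz": [0, 0, 0, 0, 0]}' 0.0 90; python3 drive.py '{"x": [0, 0, 0, 0], "y": [0, 0, 0, 0], "z": [0, 0, 0, 0], "rx": [0, 0, 0, 0], "ry": [0, 0, 0, 0], "rz": [0, 0, 0, 0]}'
python3 - <<'E'
from h import *
delta(TCPg,Tg)
R0=Ro.from_rotvec(r.get_obs()["orientation"]).as_matrix(); print("lift .01 along -d? plaque z in tool axes",R0.T@Rp[:,2],"world up",R0[2])
E
```

```text
clock: 2.9
tcp_pos: [0.5262, 0.2071, 0.1442]
orientation: [-0.215, 2.788, 0.039]
contact_force: [-1.4, -0.3, 3.3]
grip_width: 0.0204
gripper_force: 88.1
clock: 3.3
tcp_pos: [0.5263, 0.2071, 0.1442]
orientation: [-0.215, 2.788, 0.039]
contact_force: [-3.6, 0.4, 6.2]
grip_width: 0.0202
gripper_force: 88.2
tcp [0.5263 0.2071 0.1442] F [-3.5777  0.4296  6.1915] | d [ 0.0006 -0.001   0.001 ] rot [0.0026 0.0005 0.0037]
lift .01 along -d? plaque z in tool axes [-0.6432 -0.0004 -0.7657] world up [-0.3392  0.0012 -0.9407]
```

```bash
python3 drive.py '{"x": [-0.004, -0.013, -0.028, -0.042, -0.05], "y": [0, 0, 0, 0, 0], "z": [-0.006, -0.017, -0.055, -0.095, -0.12], "rx": [0, 0, 0, 0, 0], "ry": [0, 0, 0, 0, 0], "rz": [0, 0, 0, 0, 0]}'; python3 drive.py '{"x": [0, 0], "y": [0, 0], "z": [0, 0], "rx": [0, 0], "ry": [0, 0], "rz": [0, 0]}'
python3 - <<'E'
from h import *
Tt=tool(np.radians(9.6),np.radians(40))
o=r.get_obs();delta(o["tcp_pos"],Tt)
E
```

```text
clock: 3.8
tcp_pos: [0.5333, 0.2077, 0.2769]
orientation: [-0.215, 2.786, 0.041]
contact_force: [0.7, 0.5, -2.5]
grip_width: 0.021
gripper_force: 88.6
clock: 4.0
tcp_pos: [0.5323, 0.2075, 0.2738]
orientation: [-0.215, 2.788, 0.039]
contact_force: [-1.0, -0.0, -2.7]
grip_width: 0.0208
gripper_force: 88.7
tcp [0.5323 0.2075 0.2738] F [-0.9961 -0.0193 -2.7177] | d [0. 0. 0.] rot [-0.0058 -0.3523 -0.012 ]
```

```bash
cat >> h.py <<'E'
Rg=Ro.from_rotvec([-0.215,2.788,0.039]).as_matrix(); tg=np.array([.5263,.2071,.1442])
Rtp=Rg.T@Rp; ptp=Rg.T@(P0-tg)      # plaque in tool frame
zbar=.1815; xb=.001                 # bar top, bar x (gallows)
def hang(dx,dy,dz,tilt=0):          # tcp target for seat at offset from bar top, gallows axes
    Rw=G@plaq(0,tilt); seat=g0+G@np.array([xb+dx,dy,zbar+dz]); o=seat-Rw@np.array([-.005,0,.1228])
    Rt=Rw@Rtp.T; return o-Rt@ptp,Rt
E
python3 - <<'E'
from h import *
for a in [(-.08,0,.0215),(0,0,.0215),(-.08,.2,.05)]:
    p,R=hang(*a); print(p); delta(p,R)
E
python3 drive.py '{"x": [0.02, 0.035, 0.04, 0.04], "y": [0, 0, 0, 0], "z": [-0.02, -0.03, -0.04, -0.04], "rx": [0, 0, 0, 0], "ry": [-0.12, -0.24, -0.35, -0.35], "rz": [0, 0, 0, 0]}'
python3 - <<'E'
from h import *
p,R=hang(-.08,.2,.05);delta(p,R)
p,R=hang(-.08,0,.0215);delta(p,R)
E
```

```text
[ 0.4047 -0.2106  0.1727]
tcp [0.5323 0.2075 0.2738] F [-0.9961 -0.0193 -2.7177] | d [ 0.2132 -0.3936  0.0302] rot [-0.0074 -0.3528 -0.0158]
[ 0.4836 -0.1973  0.1727]
tcp [0.5323 0.2075 0.2738] F [-0.9961 -0.0193 -2.7177] | d [ 0.138  -0.3925  0.0573] rot [-0.0074 -0.3528 -0.0158]
[ 0.3714 -0.0134  0.2012]
tcp [0.5323 0.2075 0.2738] F [-0.9961 -0.0193 -2.7177] | d [ 0.2061 -0.1936  0.0027] rot [-0.0074 -0.3528 -0.0158]
clock: 4.4
tcp_pos: [0.485, 0.197, 0.2938]
orientation: [-0.187, 2.474, 0.048]
contact_force: [0.3, 0.4, -2.3]
grip_width: 0.0207
gripper_force: 88.8
tcp [0.485  0.197  0.2938] F [ 0.3325  0.4031 -2.2577] | d [ 0.1712 -0.1905 -0.013 ] rot [-0.0245 -0.0381 -0.0125]
tcp [0.485  0.197  0.2938] F [ 0.3325  0.4031 -2.2577] | d [ 0.1868 -0.3901  0.0139] rot [-0.0245 -0.0381 -0.0125]
```

```bash
python3 drive.py '{"x": [0.025, 0.055, 0.085, 0.115, 0.14], "y": [-0.03, -0.065, -0.1, -0.135, -0.17], "z": [0, 0, 0, 0, 0], "rx": [-0.005, -0.01, -0.015, -0.02, -0.025], "ry": [-0.01, -0.02, -0.03, -0.035, -0.038], "rz": [0, 0, 0, -0.01, -0.012]}'
python3 - <<'E'
from h import *
p,R=hang(-.08,.1,.03);delta(p,R)
p,R=hang(-.08,0,.0215);delta(p,R)
E
```

```text
clock: 4.9
tcp_pos: [0.4599, 0.1255, 0.2518]
orientation: [-0.212, 2.477, 0.005]
contact_force: [-0.3, 0.5, -2.7]
grip_width: 0.0207
gripper_force: 88.8
tcp [0.4599 0.1255 0.2518] F [-0.3478  0.5085 -2.7232] | d [ 0.1349 -0.22   -0.0009] rot [-0.0479 -0.045   0.0168]
tcp [0.4599 0.1255 0.2518] F [-0.3478  0.5085 -2.7232] | d [ 0.1419 -0.3194  0.0104] rot [-0.0479 -0.045   0.0168]
```

```bash
python3 drive.py '{"x": [0.01, 0.025, 0.04, 0.055, 0.055], "y": [-0.04, -0.08, -0.12, -0.16, -0.16], "z": [0, 0, 0, 0, 0], "rx": [-0.02, -0.03, -0.045, -0.045, -0.045], "ry": [-0.02, -0.03, -0.045, -0.045, -0.045], "rz": [0, 0.01, 0.016, 0.016, 0.016]}'
python3 - <<'E'
from h import *
print(r.get_obs()["joints"],r.get_obs()["qvel"])
p,R=hang(-.08,0,.0215);delta(p,R)
E
```

```text
clock: 5.4
tcp_pos: [0.4556, 0.0615, 0.2147]
orientation: [-0.24, 2.513, 0.01]
contact_force: [-0.0, -0.2, -3.1]
grip_width: 0.0204
gripper_force: 88.8
[ 0.5901  0.2264 -0.9902  2.4315  1.6928  0.3181 -0.165 ] [ 1.6666  0.5158 -1.3818  0.0222  0.4518  0.212   0.1134]
tcp [0.4556 0.0615 0.2147] F [-0.0053 -0.2348 -3.0771] | d [ 0.111  -0.2568 -0.0119] rot [-0.0353 -0.0835  0.0319]
```

Run:
```python
from h import *
for a in [(-.045,.15,.0215),(-.045,.08,.0215),(-.045,0,.0215)]:
    p,R=hang(*a); print(p); delta(p,R)
```

```text
[ 0.4142 -0.0569  0.1727]
tcp [0.4556 0.0615 0.2147] F [-0.0053 -0.2348 -3.0771] | d [ 0.0774 -0.1072  0.0031] rot [-0.0353 -0.0835  0.0319]
[ 0.4259 -0.1259  0.1727]
tcp [0.4556 0.0615 0.2147] F [-0.0053 -0.2348 -3.0771] | d [ 0.0797 -0.1772  0.0055] rot [-0.0353 -0.0835  0.0319]
[ 0.4392 -0.2048  0.1727]
tcp [0.4556 0.0615 0.2147] F [-0.0053 -0.2348 -3.0771] | d [ 0.0825 -0.2571  0.0083] rot [-0.0353 -0.0835  0.0319]
```

Run:
```python
from h import *
o=r.get_obs();R0=Ro.from_rotvec(o["orientation"]).as_matrix()
print("seat now gal",gal(o["tcp_pos"]+R0@(ptp+Rtp@[-.005,0,.1228])), "plaque z",(R0@Rtp)[:,2])
for a in [(-.02,.12,.0215)]:
    p,R=hang(*a); print(p); delta(p,R)
```

```text
seat now gal [0.0189 0.2613 0.2399] plaque z [0.074  0.0611 0.9954]
[ 0.4439 -0.0823  0.1727]
tcp [0.4556 0.0615 0.2147] F [-0.0053 -0.2348 -3.0771] | d [ 0.058  -0.1374  0.0186] rot [-0.0353 -0.0835  0.0319]
```

```bash
python3 drive.py '{"x": [0, 0.01, 0.025, 0.04, 0.05], "y": [-0.03, -0.06, -0.09, -0.12, -0.135], "z": [0, 0.005, 0.01, 0.015, 0.018], "rx": [-0.01, -0.02, -0.03, -0.035, -0.035], "ry": [-0.01, -0.02, -0.04, -0.06, -0.08], "rz": [0.01, 0.02, 0.03, 0.032, 0.032]}'
python3 - <<'E'
from h import *
print(r.get_obs()["joints"],r.get_obs()["qvel"])
p,R=hang(-.02,.12,.0215);delta(p,R)
E
```

```text
clock: 5.9
tcp_pos: [0.4606, -0.0829, 0.1821]
orientation: [-0.212, 2.442, 0.081]
contact_force: [15.6, 72.9, 35.5]
grip_width: 0.0206
gripper_force: 89.5
[ 1.341   0.6847 -1.4104  2.4354  1.9641  0.4525  0.1288] [ 1.4093  1.3865 -0.049  -0.0552  0.5917  0.4602  1.0334]
tcp [ 0.4606 -0.0829  0.1821] F [15.5684 72.8763 35.496 ] | d [ 0.0186  0.0034 -0.0033] rot [ 0.0047 -0.0064 -0.0007]
```

The force reads 73 N, so I'll stop and look.

Run:
```python
from h import *
p,d=eyes.grab_frame("side");q,e=eyes.grab_frame("top")
o=r.get_obs();print(o["clock"],o["contact_force"],o["moment"],o["joints"],o["tau"],o["qvel"],o["gripper_force"])
np.save("pics/s2.npy",d);np.save("pics/t2.npy",e)
o=np.hstack([p[60:360,150:400],q[90:390,130:380] if 0 else q[84:384,150:400]]);cv2.imwrite("pics/c2.png",cv2.resize(o,None,fx=1.6,fy=1.6,interpolation=cv2.INTER_CUBIC))
```

```text
6.0 [-0.3239  0.3395 -1.8476] [-0.0425  1.0871  0.0399] [ 1.3522  0.6988 -1.4004  2.436   1.9639  0.4574  0.1267] [  4.3762 -28.428  -14.2786 -13.9887   1.9057   0.1736   0.9646] [-0.1412 -0.1633 -0.0892 -0.0009 -0.0269 -0.1055 -0.0838] 89.94953870773315
```

View pics/c2.png

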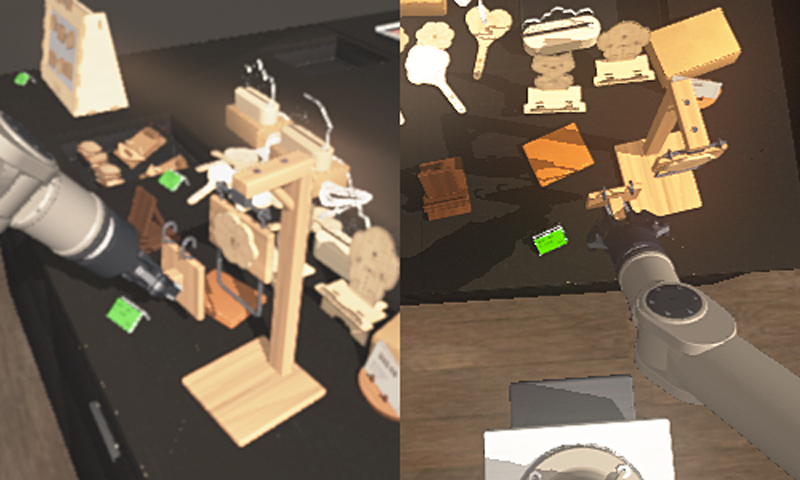

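The picture shows nothing touching: the plaque is held in front of and left of the loop, and the force is back to about −1.8 N. The jolt came from the elbow braking at the joint 3 and 4 limits, so I'll go slower, moving outward.

```bash
python3 - <<'E'
from h import *
p,R=hang(-.02,.06,.0215);delta(p,R)
p,R=hang(-.02,0,.0215);delta(p,R)
E
python3 drive.py '{"x": [0.003, 0.006, 0.008, 0.01, 0.012], "y": [-0.005, -0.012, -0.02, -0.03, -0.04], "z": [0, 0, 0, 0, 0], "rx": [0, 0, 0, 0, 0], "ry": [0, 0, 0, 0, 0], "rz": [0, 0, 0, 0, 0]}'
python3 - <<'E'
from h import *
print(r.get_obs()["joints"],r.get_obs()["qvel"])
p,R=hang(-.02,.06,.0215);delta(p,R)
p,R=hang(-.02,0,.0215);delta(p,R)
E
```

```text
tcp [ 0.4577 -0.0915  0.1762] F [-0.3239  0.3395 -1.8476] | d [ 0.0105 -0.0488 -0.005 ] rot [-0.0014 -0.0147 -0.026 ]
tcp [ 0.4577 -0.0915  0.1762] F [-0.3239  0.3395 -1.8476] | d [ 0.0091 -0.1088 -0.0051] rot [-0.0014 -0.0147 -0.026 ]
clock: 6.5
tcp_pos: [0.4592, -0.1232, 0.1757]
orientation: [-0.215, 2.442, 0.074]
contact_force: [1.5, -0.4, -2.3]
grip_width: 0.0209
gripper_force: 90.0
[ 1.4085  0.6851 -1.3511  2.41    1.9709  0.3688  0.2236] [ 0.1512 -0.0181  0.1829 -0.093  -0.0115 -0.2491  0.2402]
tcp [ 0.4592 -0.1232  0.1757] F [ 1.5439 -0.3778 -2.3063] | d [ 0.0084 -0.017  -0.003 ] rot [ 0.0006 -0.007   0.0038]
tcp [ 0.4592 -0.1232  0.1757] F [ 1.5439 -0.3778 -2.3063] | d [ 0.0089 -0.077  -0.0032] rot [ 0.0006 -0.007   0.0038]
```

```bash
cat > m.py <<'E'
from h import *
for n in("side","top"):
    p,d=eyes.grab_frame(n);o=r.get_obs();R0=Ro.from_rotvec(o["orientation"]).as_matrix()
    Rw=R0@Rtp;P=o["tcp_pos"]+R0@ptp
    if n=="side": print("pred: z axis gal",G.T@Rw[:,2],"y",G.T@Rw[:,1],"seat gal",gal(P+Rw@[-.005,0,.1228]))
    X=cloud(n,d);L=(X-P)@Rw; ok=d>0
    Q=L[ok&(abs(L[...,0])<.012)&(abs(L[...,1])<.06)&(L[...,2]>.005)&(L[...,2]<.098)]
    print(n,len(Q),"all pct x",np.percentile(Q[:,0],[2,50,98]),"y",np.percentile(Q[:,1],[1,99]),"z",np.percentile(Q[:,2],[1,99]))
    if n=="side":   # front face fit
        F=Q[(abs(Q[:,0]+.005)<.006)&(Q[:,2]<.085)&(abs(Q[:,1])<.042)]
        for k in range(3):
            A=np.c_[F[:,1:],np.ones(len(F))];c=np.linalg.lstsq(A,F[:,0],rcond=None)[0];F=F[abs(F[:,0]-A@c)<.0025]
        print(" face x=c0 y+c1 z+c2",c,len(F),"at knob",c@[0,.05,1],"yaw err deg",np.degrees(-c[0]),"lean err",np.degrees(c[1]))
    H=L[ok&(abs(L[...,0]+.005)<.02)&(abs(abs(L[...,1])-.022)<.01)&(L[...,2]>.1)&(L[...,2]<.14)]
    for s in(1,-1):
        h=H[H[:,1]*s>0]
        if len(h)>3: print(" hook",s,len(h),"x",np.percentile(h[:,0],[5,95]),"y",np.median(h[:,1]),"top z",np.percentile(h[:,2],[95,100]))
    Lg=gal(X);B=Lg[ok&(abs(Lg[...,0])<.02)&(abs(Lg[...,1])<.032)&(abs(Lg[...,2]-.18)<.012)]
    if len(B)>5: print(" bar",len(B),"x",np.median(B[:,0]),"z",np.percentile(B[:,2],[5,50,95]))
E
python3 m.py
```

```text
pred: z axis gal [0.0076 0.0027 1.    ] y [ 0.0004  1.     -0.0027] seat gal [-0.0107  0.0749  0.2052]
side 785 all pct x [-0.0095 -0.0048  0.0039] y [-0.044   0.0435] z [0.006  0.0971]
 face x=c0 y+c1 z+c2 [-0.0085 -0.0055 -0.0048] 515 at knob -0.005044408819860791 yaw err deg 0.48775789262867625 lean err -0.3162722282109593
 hook 1 46 x [-0.016   0.0034] y 0.02277717280429167 top z [0.1271 0.1284]
 hook -1 53 x [-0.0162  0.005 ] y -0.02038519175999742 top z [0.1271 0.1279]
 bar 72 x 0.0001341992283279449 z [0.1773 0.1805 0.1819]
top 283 all pct x [-0.0112 -0.0044  0.006 ] y [-0.0521  0.0469] z [0.0075 0.0971]
 hook 1 19 x [-0.0156  0.0031] y 0.024651468696642052 top z [0.1267 0.1273]
 hook -1 19 x [-0.016   0.0033] y -0.019251724074250444 top z [0.1268 0.1279]
 bar 39 x 0.0012294690780947086 z [0.1772 0.1796 0.183 ]
```

The prediction holds within 1 mm. The tips clear the bar top by about 8 mm and the board passes under the bar. I'll step back a little and then sweep to the middle.

```bash
python3 - <<'E'
from h import *
p,R=hang(-.025,.07,.0215);delta(p,R)
p,R=hang(-.025,0,.0215);delta(p,R)
E
python3 drive.py '{"x": [0.006, 0.012, 0.012, 0.012, 0.012], "y": [0, -0.002, -0.012, -0.025, -0.04], "z": [-0.003, -0.005, -0.005, -0.005, -0.005], "rx": [0, 0, 0, 0, 0], "ry": [-0.006, -0.008, -0.008, -0.008, -0.008], "rz": [0, 0, 0, 0, 0]}'
python3 - <<'E'
from h import *
p,R=hang(-.025,0,.0215);delta(p,R)
E
```

```text
tcp [ 0.4593 -0.1247  0.1755] F [-0.0078  0.8585 -2.6094] | d [ 0.0119 -0.0055 -0.0063] rot [-0.002  -0.0074  0.0006]
tcp [ 0.4593 -0.1247  0.1755] F [-0.0078  0.8585 -2.6094] | d [ 0.0122 -0.0755 -0.0063] rot [-0.002  -0.0074  0.0006]
clock: 7.1
tcp_pos: [0.4539, -0.1655, 0.1716]
orientation: [-0.211, 2.434, 0.077]
contact_force: [0.2, 0.7, -2.9]
grip_width: 0.0205
gripper_force: 89.9
tcp [ 0.4539 -0.1655  0.1716] F [ 0.2344  0.6707 -2.8698] | d [ 0.0002 -0.0363 -0.0016] rot [0.0014 0.0014 0.0007]
```

```bash
python3 drive.py '{"x": [0, 0, 0, 0, 0], "y": [-0.01, -0.02, -0.03, -0.0355, -0.0355], "z": [-0.001, -0.0015, -0.0015, -0.0015, -0.0015], "rx": [0, 0, 0, 0, 0], "ry": [0, 0, 0, 0, 0], "rz": [0, 0, 0, 0, 0]}'
python3 m.py
python3 - <<'E'
from h import *
p,R=hang(-.025,0,.0215);delta(p,R)
p,R=hang(0,0,.0215);delta(p,R)
p,R=hang(0,0,0);delta(p,R)
E
```

```text
clock: 7.6
tcp_pos: [0.4592, -0.2017, 0.1729]
orientation: [-0.208, 2.434, 0.075]
contact_force: [-0.5, -0.5, -2.4]
grip_width: 0.0206
gripper_force: 89.9
pred: z axis gal [-0.0015 -0.0002  1.    ] y [0.0003 1.     0.0002] seat gal [-0.0238  0.0006  0.2032]
side 913 all pct x [-0.0094 -0.0051  0.0027] y [-0.0464  0.0417] z [0.0065 0.0959]
 face x=c0 y+c1 z+c2 [-0.0023 -0.0028 -0.0052] 581 at knob -0.005299844752907361 yaw err deg 0.12942801339460716 lean err -0.16264307345671247
 hook 1 50 x [-0.0164  0.0033] y 0.02026987147856322 top z [0.1264 0.1283]
 hook -1 57 x [-0.0163  0.0032] y -0.02414749015019085 top z [0.1269 0.1283]
 bar 100 x -0.001052559053836648 z [0.1692 0.1795 0.1831]
top 259 all pct x [-0.0106 -0.0043  0.0046] y [-0.0398  0.0472] z [0.0075 0.0958]
 hook 1 21 x [-0.0155  0.0039] y 0.024753387966278708 top z [0.1275 0.1278]
 hook -1 23 x [-0.0153  0.0035] y -0.019673607645707657 top z [0.1282 0.1289]
 bar 67 x -0.00010170732838601721 z [0.1684 0.1783 0.1831]
tcp [ 0.4588 -0.2001  0.1728] F [ 0.7602 -0.4787 -2.4857] | d [ 0.0001 -0.0013 -0.0001] rot [0.0008 0.0013 0.0002]
tcp [ 0.4588 -0.2001  0.1728] F [ 0.7602 -0.4787 -2.4857] | d [-0.019  -0.0014  0.0161] rot [0.0008 0.0013 0.0002]
tcp [ 0.4588 -0.2001  0.1728] F [ 0.7602 -0.4787 -2.4857] | d [-0.0051 -0.0014  0.0325] rot [0.0008 0.0013 0.0002]
```

```bash
python3 drive.py '{"x": [-0.004, -0.008, -0.012, -0.016, -0.019], "y": [0, 0, -0.001, -0.001, -0.001], "z": [0.003, 0.007, 0.010, 0.0135, 0.016], "rx": [0, 0, 0, 0, 0], "ry": [0, 0, 0, 0, 0], "rz": [0, 0, 0, 0, 0]}'; python3 drive.py '{"x": [0, 0], "y": [0, 0], "z": [0, 0], "rx": [0, 0], "ry": [0, 0], "rz": [0, 0]}'
python3 m.py
python3 - <<'E'
from h import *
p,R=hang(0,0,.0215);delta(p,R)
p,R=hang(0,0,0);delta(p,R)
p,d=eyes.grab_frame("side");cv2.imwrite("pics/c3.png",cv2.resize(p[150:310,210:360],None,fx=3.7,fy=3.7,interpolation=cv2.INTER_CUBIC))
E
```

```text
clock: 8.2
tcp_pos: [0.4841, -0.1963, 0.1727]
orientation: [-0.211, 2.434, 0.077]
contact_force: [0.4, -0.5, -2.0]
grip_width: 0.0208
gripper_force: 90.0
clock: 8.4
tcp_pos: [0.4833, -0.1963, 0.1725]
orientation: [-0.211, 2.434, 0.077]
contact_force: [-0.7, 0.5, -2.5]
grip_width: 0.0206
gripper_force: 90.0
pred: z axis gal [-0.0007 -0.0008  1.    ] y [-0.0011  1.      0.0008] seat gal [0.0007 0.0009 0.2028]
side 888 all pct x [-0.0093 -0.0049  0.002 ] y [-0.0452  0.0437] z [0.0062 0.0933]
 face x=c0 y+c1 z+c2 [-0.0048 -0.0024 -0.0051] 584 at knob -0.005182002998519735 yaw err deg 0.2767609510623096 lean err -0.13873257125433647
 hook 1 64 x [-0.0164  0.0029] y 0.021386919043310207 top z [0.1262 0.1279]
 hook -1 67 x [-0.0166  0.0041] y -0.022842638506765746 top z [0.1266 0.1279]
 bar 183 x 0.002279878520761387 z [0.1686 0.1787 0.1893]
top 217 all pct x [-0.0106 -0.0046  0.0034] y [-0.0385  0.0479] z [0.006  0.0968]
 hook 1 17 x [-0.0157 -0.0012] y 0.025309499450253525 top z [0.1248 0.1263]
 hook -1 15 x [-0.0154 -0.0018] y -0.018124968750788863 top z [0.1266 0.1267]
 bar 55 x 0.0022975521769652276 z [0.1685 0.1784 0.1836]
tcp [ 0.4831 -0.1965  0.1725] F [ 0.0024  0.0813 -2.8407] | d [-0.0004 -0.0008  0.    ] rot [0.0012 0.0007 0.0002]
tcp [ 0.4831 -0.1965  0.1725] F [ 0.0024  0.0813 -2.8407] | d [ 0.0134 -0.0008  0.0165] rot [0.0012 0.0007 0.0002]
```

View pics/c3.png

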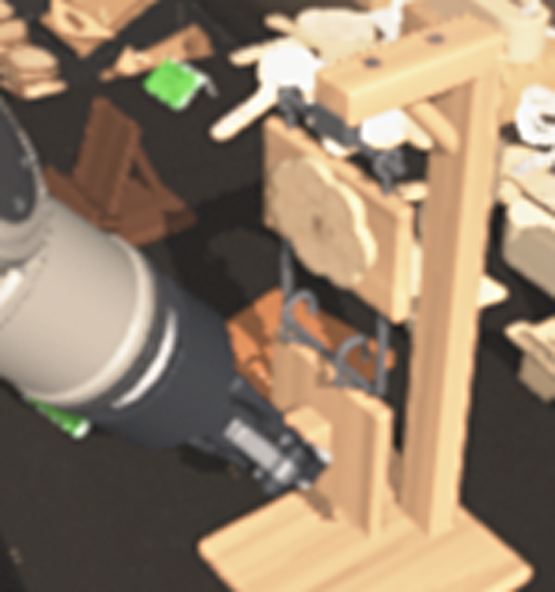

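The picture shows both hooks, at (300,305) and (355,355), arched over the bar with their tips behind it, and the loop still hanging straight. I'll lower slowly.

```bash
python3 drive.py '{"x": [0.002, 0.0045, 0.007, 0.009, 0.0105], "y": [0, 0, 0, 0, 0], "z": [0.0025, 0.0055, 0.0085, 0.011, 0.0125], "rx": [0, 0, 0, 0, 0], "ry": [0, 0, 0, 0, 0], "rz": [0, 0, 0, 0, 0]}'; python3 drive.py '{"x": [0, 0, 0], "y": [0, 0, 0], "z": [0, 0, 0], "rx": [0, 0, 0], "ry": [0, 0, 0], "rz": [0, 0, 0]}'
python3 - <<'E'
from h import *
p,R=hang(0,0,0);delta(p,R)
E
```

```text
clock: 9.05
tcp_pos: [0.4833, -0.1964, 0.1558]
orientation: [-0.21, 2.434, 0.078]
contact_force: [-0.9, 0.8, -2.8]
grip_width: 0.0206
gripper_force: 90.0
clock: 9.35
tcp_pos: [0.4835, -0.1965, 0.1564]
orientation: [-0.211, 2.434, 0.077]
contact_force: [-1.3, -0.8, -2.5]
grip_width: 0.0205
gripper_force: 90.0
tcp [ 0.4835 -0.1965  0.1564] F [-1.2614 -0.7873 -2.4702] | d [ 0.0034 -0.0008  0.004 ] rot [0.0011 0.0011 0.0005]
```

```bash
python3 drive.py '{"x": [0.0006, 0.0013, 0.0013, 0.0013], "y": [0, 0, 0, 0], "z": [0.0008, 0.0015, 0.0015, 0.0015], "rx": [0, 0, 0, 0], "ry": [0, 0, 0, 0], "rz": [0, 0, 0, 0]}'
python3 - <<'E'
from h import *
p,R=hang(0,0,0);delta(p,R)
E
```

```text
clock: 9.75
tcp_pos: [0.4833, -0.1965, 0.1543]
orientation: [-0.211, 2.434, 0.077]
contact_force: [0.2, 0.2, -1.2]
grip_width: 0.0209
gripper_force: 90.0
tcp [ 0.4833 -0.1965  0.1543] F [ 0.2107  0.2329 -1.2013] | d [ 0.0019 -0.0008  0.0024] rot [0.0012 0.0009 0.0003]
```

```bash
cat > f.py <<'E'
from h import *
F=[]
for k in range(4): eyes.grab_frame("top");F.append(r.get_obs()["contact_force"])
print("meanF",np.mean(F,0),np.std(F,0)); p,R=hang(0,0,0);delta(p,R)
E
python3 f.py; python3 drive.py '{"x": [0.0003, 0.0006, 0.0006], "y": [0, 0, 0], "z": [0.0004, 0.0008, 0.0008], "rx": [0, 0, 0], "ry": [0, 0, 0], "rz": [0, 0, 0]}';python3 f.py
```

```text
meanF [-0.1259  0.249  -2.4766] [0.2816 0.2869 0.2163]
tcp [ 0.4833 -0.1965  0.1543] F [-0.1244  0.469  -2.716 ] | d [ 0.0019 -0.0008  0.0024] rot [0.0012 0.001  0.0004]
clock: 10.25
tcp_pos: [0.4834, -0.1965, 0.1532]
orientation: [-0.211, 2.434, 0.077]
contact_force: [0.8, -1.4, -2.5]
grip_width: 0.0207
gripper_force: 90.0
meanF [-0.0145 -0.031  -2.9211] [0.1492 0.6515 0.286 ]
tcp [ 0.4834 -0.1965  0.1533] F [ 0.0795  0.5892 -2.6349] | d [ 0.0013 -0.0008  0.0016] rot [0.0012 0.001  0.0004]
```

```bash
python3 drive.py '{"x": [0.0003, 0.0006, 0.0006], "y": [0, 0, 0], "z": [0.0004, 0.0008, 0.0008], "rx": [0, 0, 0], "ry": [0, 0, 0], "rz": [0, 0, 0]}';python3 f.py;python3 drive.py '{"x": [0.0003, 0.0006, 0.0006], "y": [0, 0, 0], "z": [0.0004, 0.0008, 0.0008], "rx": [0, 0, 0], "ry": [0, 0, 0], "rz": [0, 0, 0]}';python3 f.py
```

```text
clock: 10.75
tcp_pos: [0.4834, -0.1965, 0.1522]
orientation: [-0.211, 2.434, 0.077]
contact_force: [0.1, 0.4, -1.1]
grip_width: 0.0206
gripper_force: 90.0
meanF [-0.01    0.0979 -2.7081] [0.5093 0.3806 0.7353]
tcp [ 0.4834 -0.1965  0.1523] F [ 0.6492  0.5588 -2.9655] | d [ 0.0007 -0.0008  0.0008] rot [0.0012 0.001  0.0003]
clock: 11.25
tcp_pos: [0.4835, -0.1965, 0.1512]
orientation: [-0.211, 2.434, 0.077]
contact_force: [-0.3, -0.1, -2.2]
grip_width: 0.0206
gripper_force: 90.0
meanF [ 0.0356  0.356  -2.4553] [0.4659 0.558  0.2357]
tcp [ 0.4835 -0.1965  0.1513] F [ 0.2103  0.4774 -2.0646] | d [ 0.0001 -0.0007  0.    ] rot [0.0011 0.001  0.0004]
```

```bash
python3 drive.py '{"x": [0.0003, 0.0006, 0.0006], "y": [0, 0, 0], "z": [0.0004, 0.0008, 0.0008], "rx": [0, 0, 0], "ry": [0, 0, 0], "rz": [0, 0, 0]}';python3 f.py
```

```text
clock: 11.75
tcp_pos: [0.4841, -0.1964, 0.1507]
orientation: [-0.211, 2.433, 0.077]
contact_force: [0.5, -0.1, 0.8]
grip_width: 0.0207
gripper_force: 90.1
meanF [0.0848 0.041  1.6782] [0.1648 0.2817 0.4983]
tcp [ 0.4839 -0.1964  0.1507] F [ 0.0833 -0.0897  1.4526] | d [ 0.     -0.0007 -0.0007] rot [0.0012 0.0018 0.0007]
```

```bash
python3 drive.py '{"x": [0.0003, 0.0006, 0.0006], "y": [0, 0, 0], "z": [0.0004, 0.0008, 0.0008], "rx": [0, 0, 0], "ry": [0, 0, 0], "rz": [0, 0, 0]}';python3 f.py
```

```text
clock: 12.25
tcp_pos: [0.4847, -0.1964, 0.1503]
orientation: [-0.212, 2.432, 0.077]
contact_force: [0.2, -0.8, 6.8]
grip_width: 0.0206
gripper_force: 90.8
meanF [-0.29   -0.3857  6.2399] [0.4858 0.346  0.4855]
tcp [ 0.4847 -0.1964  0.1504] F [-0.6979 -0.5047  5.9668] | d [ 0.0004 -0.0007 -0.0014] rot [0.0012 0.0033 0.0016]
```

The loop takes the weight at a seat height of 0.181, which matches the camera's bar top. I'll ease off slightly and then release.

```bash
python3 drive.py '{"x": [-0.0003, -0.0006, -0.0006], "y": [0, 0, 0], "z": [-0.0004, -0.0008, -0.0008], "rx": [0, 0, 0], "ry": [0, 0, 0], "rz": [0, 0, 0]}' - 30;python3 f.py
```

```text
clock: 12.75
tcp_pos: [0.4838, -0.1964, 0.1505]
orientation: [-0.211, 2.434, 0.077]
contact_force: [0.5, 0.6, 5.1]
grip_width: 0.0206
gripper_force: 90.8
meanF [-0.1207  0.2637  4.7273] [0.2895 0.2107 0.4687]
tcp [ 0.4838 -0.1964  0.1505] F [-0.0623  0.1452  5.0835] | d [-0.0002 -0.0008 -0.0007] rot [0.0012 0.0015 0.0007]
```

```bash
python3 drive.py '{"x": [-0.0003, -0.0003, -0.0003], "y": [0, 0, 0], "z": [-0.0004, -0.0004, -0.0004], "rx": [0, 0, 0], "ry": [0, 0, 0], "rz": [0, 0, 0]}' 0 25;python3 f.py
```

```text
clock: 13.25
tcp_pos: [0.4834, -0.1965, 0.1507]
orientation: [-0.21, 2.435, 0.077]
contact_force: [0.3, -0.4, 3.4]
grip_width: 0.0203
gripper_force: 90.8
meanF [0.0152 0.2074 3.5064] [0.5253 0.3901 0.6964]
tcp [ 0.4834 -0.1965  0.1507] F [-0.2094 -0.15    3.5384] | d [-0.0004 -0.0008 -0.0004] rot [0.0012 0.0007 0.0002]
```

```bash
python3 drive.py '{"x": [-0.0004, -0.0004, -0.0004], "y": [0, 0, 0], "z": [-0.0005, -0.0005, -0.0005], "rx": [0, 0, 0], "ry": [0, 0, 0], "rz": [0, 0, 0]}';python3 f.py; python3 drive.py '{"x": [0, 0, 0, 0], "y": [0, 0, 0, 0], "z": [0, 0, 0, 0], "rx": [0, 0, 0, 0], "ry": [0, 0, 0, 0], "rz": [0, 0, 0, 0]}' .034; python3 f.py
```

```text
clock: 13.75
tcp_pos: [0.4831, -0.1965, 0.151]
orientation: [-0.21, 2.435, 0.077]
contact_force: [-0.5, -0.3, -1.2]
grip_width: 0.0204
gripper_force: 90.5
meanF [-0.29    0.0039 -0.9382] [0.6144 0.2621 0.3929]
tcp [ 0.4832 -0.1965  0.1511] F [-0.8003 -0.2011 -1.4977] | d [-0.0003 -0.0008  0.0001] rot [0.0012 0.0002 0.    ]
clock: 14.35
tcp_pos: [0.4836, -0.1965, 0.1515]
orientation: [-0.211, 2.434, 0.077]
contact_force: [0.1, -0.0, 0.1]
grip_width: 0.0339
gripper_force: 0.0
meanF [-0.2874  0.2389 -0.382 ] [0.5296 0.4936 0.648 ]
tcp [ 0.4835 -0.1965  0.1514] F [-0.0117  0.8801 -1.1499] | d [ 0.0002 -0.0008  0.0001] rot [0.0012 0.001  0.0004]
```

```bash
python3 drive.py '{"x": [0, 0, 0, 0, 0], "y": [0, 0, 0, 0, 0], "z": [0, 0, -0.005, -0.012, -0.02], "rx": [0, 0, 0, 0, 0], "ry": [0, 0, 0, 0, 0], "rz": [0, 0, 0, 0, 0]}' .06
python3 - <<'E'
from h import *
p,d=eyes.grab_frame("side");cv2.imwrite("pics/c4.png",cv2.resize(p[150:310,210:360],None,fx=3.7,fy=3.7,interpolation=cv2.INTER_CUBIC))
E
```

```text
clock: 15.05
tcp_pos: [0.4705, -0.1986, 0.1672]
orientation: [-0.211, 2.434, 0.077]
contact_force: [-0.4, 0.8, 1.0]
grip_width: 0.0599
gripper_force: 0.0
```

View pics/c4.png

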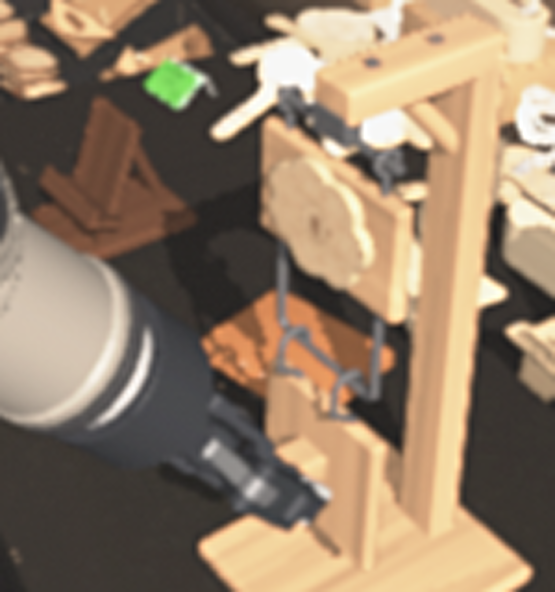

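The plaque hangs released by both hooks, at (290,345) and (350,385) on the bar, with the fingers clear. I'll back off.

```bash
python3 drive.py '{"x": [0, 0, 0, 0, 0], "y": [0, 0, 0, 0, 0], "z": [-0.008, -0.018, -0.028, -0.038, -0.045], "rx": [0, 0, 0, 0, 0], "ry": [0, 0, 0, 0, 0], "rz": [0, 0, 0, 0, 0]}'; python3 drive.py '{"x": [0, 0, 0, 0, 0], "y": [0, 0, 0, 0, 0], "z": [0, 0, 0, 0, 0], "rx": [0, 0, 0, 0, 0], "ry": [0, 0, 0, 0, 0], "rz": [0, 0, 0, 0, 0]}'
python3 - <<'E'
from h import *
print(r.get_obs()["joints"])
import time
for k in range(3):
    p,d=eyes.grab_frame("side");L=gal(cloud("side",d))
    m=(d>0)&(abs(L[...,0])<.012)&(abs(L[...,1])<.042)&(L[...,2]>.07)&(L[...,2]<.14);F=L[m]
    for i in range(4):
        A=np.c_[F[:,1:],np.ones(len(F))];c=np.linalg.lstsq(A,F[:,0],rcond=None)[0];F=F[abs(F[:,0]-A@c)<.003]
    B=L[(d>0)&(abs(L[...,0])<.02)&(abs(L[...,1])<.07)&(L[...,2]>.03)&(L[...,2]<.16)]
    print(len(F),"lean",np.degrees(c[1]),"yaw",np.degrees(-c[0]),"x",F[:,0].mean(),"y",np.percentile(B[:,1],[1,99]),"z",np.percentile(B[:,2],[1,99]))
    for j in range(6): eyes.grab_frame("top")
cv2.imwrite("pics/c5.png",cv2.resize(p[100:320,180:380],None,fx=2.7,fy=2.7,interpolation=cv2.INTER_CUBIC))
E
```

```text
clock: 15.6
tcp_pos: [0.4418, -0.2039, 0.2017]
orientation: [-0.211, 2.435, 0.076]
contact_force: [1.1, -0.3, 0.7]
grip_width: 0.06
gripper_force: 0.0
clock: 16.1
tcp_pos: [0.4424, -0.2035, 0.201]
orientation: [-0.211, 2.434, 0.078]
contact_force: [-0.8, -0.2, -1.0]
grip_width: 0.0603
gripper_force: 0.0
[ 1.6289  0.6321 -1.3378  2.336   1.391   0.183   0.9453]
533 lean 0.6132424366951916 yaw 0.2920943744390121 x -0.001827624045036205 y [-0.0441  0.0431] z [0.0617 0.1561]
543 lean 0.15592068481742052 yaw 0.24773261297625432 x -0.0005193331979884145 y [-0.0444  0.0424] z [0.0617 0.1556]
538 lean 0.6631389790262129 yaw 0.12068878435416139 x -0.0022250622224217996 y [-0.0444  0.0434] z [0.0624 0.1559]
```

View pics/c5.png

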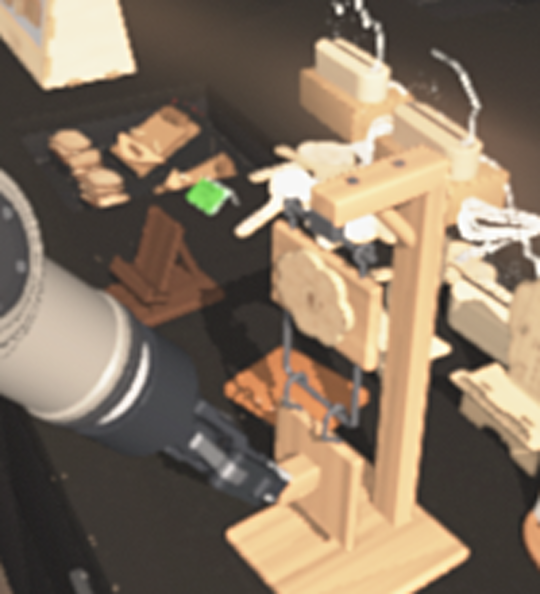

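It hangs level and centred: lower edge at about z 0.06, lean under 1°, y offset about 0, and only a 2 mm residual swing. The gripper is clear. I'll let it settle, then hand in.

```bash
for i in 1 2 3 4; do python3 drive.py '{"x": [0, 0, 0, 0, 0], "y": [0, 0, 0, 0, 0], "z": [0, 0, 0, 0, 0], "rx": [0, 0, 0, 0, 0], "ry": [0, 0, 0, 0, 0], "rz": [0, 0, 0, 0, 0]}' | head -1; done
python3 - <<'E'
from bench import r, eyes, hand_in
print(r.get_obs()["contact_force"],hand_in())
E
```

```text
clock: 17.65
clock: 18.15
clock: 18.65
clock: 19.15
the job is handed in; nothing more can be done
[-0.64675288 -0.55714487  0.04615093] None
```

The peg plaque hangs level by both hooks on the mirror plaque's wire loop, released with the gripper clear, and the job was handed in at about 19 s; no verdict was returned.

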